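# Strip a stacked display unit and seat each part in its own rework nest

### The arm

A 6-joint arm with a two-finger parallel gripper is mounted at the origin on a cart in front of the work surface, level with it; the furniture and walls round the work are solid. World frame = base frame: x ahead of the robot, y to its left, z up, the work surface at z = 0. Lengths are in mm, angles in degrees, forces in N, time in s.
With the tool pointing down it reaches from about 350 to 850 mm from the base axis. Payload 8.1 kg.
Tool frame: the origin (TCP) lies at the very end of the fingers, on their centre line; the grasp point (between the pads) lies 19 mm behind it; z points along the fingers, y is the line along which they close (so a half turn about z gives the same grasp; the last joint's range is limited). The gripper opens to 85 mm and grips with 20 to 120 N. Pads are 22 mm wide; open, the fingers measure 114 mm over their backs; the gripper's body (76 mm by 85 mm) begins 54 mm behind the grasp point. The pads swing forward as they close: fully open they stand 13 mm farther back than shut.
Start: joints at [-72.846, 7.471, 85.268, -0, 87.261, -4.893], TCP at [225.244, -556.121, 231.292] pointing down, gripper open.
Joint ranges: [-169.43, 169.43], [-51.17, 129.36], [1.28, 143.12], [-76.62, 256.62], [0, 156.53], [-152.29, 152.29]. Speed limits (degrees/s): [136.94, 136.94, 159.86, 180, 180, 180].

### API

Orientations are given as [roll, pitch, yaw] about the fixed x, y, z axes, in that order (R = Rz(yaw) Ry(pitch) Rx(roll)).
In Python, from bench import sense, eyes, job, models gives the robot as it stands. The module is installed in compiled form; this text tells all that it offers.
- The arm moves only by the tool apply_moves, never from a script. Its argument "rows" is a list of rows, each a list of 6 numbers: the shift along the tool's x, y, z in mm, then the turn, a rotation vector about the tool's x, y, z in rad. In form: [[dx, dy, dz, rx, ry, rz], ...]. A call has exactly 5 rows; each row shifts and turns the commanded pose from where the row before left it, along the tool's axes as they then stand; what a row does not reach is not made up. A row lasts 1/8 s, in which the tool goes at most 62.5 mm and 10.7 degrees, less where a joint would pass 70% of its speed; a pose out of reach is approached as far as the arm can. A call is refused whole if a number of a shift passes 62.5 or a number of a turn 0.188, either way. A call with a gripper value outside its range is refused whole. "fingers" is the finger opening in mm, from 0 to 85.4, set as the call begins (left out, the last holds). The fingers move at their own pace and stop on an object; "grip_force" is the grip in N (left out, the last holds). Time passes only in rows, so rows that do not move let the fingers close, or fill a call up. It gives the time, the measured TCP pose, the force, the opening and the grip force at its end, in the units of the state.
- sense(): the state, without advancing time (a new reading comes with each control period).
- eyes.snapshot(name): name is "scene" or "top" or "wrist"; returns (picture, depth): 480x640x3 uint8, red, green, blue; 480x640 float32, mm along the optical axis (not along the pixel's ray), 0 where there is no reading.
- eyes.get_calibration(name): a dict with "intrinsics" (3x3 intrinsics, pixels), "R" (3x3) and "t" (3): a world point X has camera coordinates R X + t; the wrist camera has in their place "mount" (4x4, takes a point from camera to tool coordinates, whose origin is the TCP and whose axes are the flange's). Camera axes: x right, y down, z forward; pixel columns grow to the right and rows downward; lengths in mm; the calibration is good to about 2 mm. A picture is of the moment at which its call begins: read the wrist's pose just before it. get_calibration takes no time and is no camera call.
- job.hand_in(): hands the job in; it is judged then, once.
Trained networks look in the newest picture that a camera, given by its name, has taken for a name from the list of things; names that differ only in an ending like _2 or _b are one class to them, and where a whole thing is asked for, a point or a joint stands for the part that bears it (a point fixed in the world has none). Each returns a list of dicts, best first, with "confidence" (0 to 1); they miss things now and then, are a little off and sometimes report something else, mostly with a low value. They report only what shows in the picture. A call takes as long as a camera call. They do not tell look-alikes from the thing itself.
- models.boxes_of(name, camera): "xyz" ([x, y, z] in mm, in world coordinates, good to about 4 mm: the middle of the surface that is visible of it).
- models.cut_out(name, camera): "pixels" (480x640 bool, what is visible of it).
- models.place_of(name, camera): "xyz" ([x, y, z] in mm, in world coordinates, good to about 4 mm: a listed point, or the origin of a listed thing).
The state is a dict: "time": time; "joint_pos": joint angles; "qd": joint speeds; "joint_efforts": joint torques, N m; "tool_pos": TCP position; "tcp_rot": TCP orientation; "ft_force": force on the tool from outside, world axes, zero at the start; "wrist_torque": the same for the moment, N m; "finger_gap": finger opening in mm; "grip_force": force on a finger pad.
Only numpy, scipy, OpenCV 4.12 (cv2) and the standard library are available. Lean on these libraries where they do the work, as an engineer would, in place of code of your own. Each camera call takes 0.05 s, during which the arm holds its last target. There are 200 camera calls.

### The job

A display unit lies stacked on the low stand, to be stripped for rework. Take it apart from the top down, one part at a time - front frame, display board, heat sink, back shell - and seat each part the right way up and fully down in the nest made for it before taking the next: the frame over the block that fits its window, the board between the pins of the test-contact nest, the heat sink with its fins hanging in the forked nest, the shell between the pins of the longest nest. Set the parts down rather than dropping them, and do not knock over the glue bottle.

Things in the scene. Friction and masses are not known exactly. Their poses are not given: they have to be found in the camera images.
- frame: Front frame, top part: black bezel 60 mm wide (x), 104 long (y), 9 high, 36x66 mm window, 4 mm face and a 5 mm skirt round the board's edges (2 mm play). Origin: centre of its underside, 37 mm above the bench at the start; z up. 50 g. Take all parts across their width in the middle of the long sides; each part is wider than the one below it.
- board: Display board, second from the top: green circuit board with black display, 50 mm wide (x), 94 long (y), 6 high, lying loose on the heat sink. Origin: centre of its underside, 36 mm above the bench at the start; z up. 42 g.
- sink: Heat sink, third from the top: aluminium, 44 mm wide (x), 126 long (y), 17 high: a 6 mm top plate (11 to 17 mm above the origin) on four fins 11 mm high, together 20 mm wide and 100 long. At the start the fins hang in the back shell and the plate lies on its rim. Origin: centre of its underside (fin edges), 19 mm above the bench at the start; z up. 160 g.
- shell: Back shell, lowest part: grey tray open at the top, 38 mm wide (x), 116 long over its walls and 140 over its two end ears (y), 16 high (ears 5 mm). Origin: centre of its underside, 14 mm above the bench at the start, on the stand; z up. 140 g.
- stand: Low stand, fixed, under the stacked unit: aluminium base 64x160x6 mm with a dark rubber bar 26 mm wide (x), 144 long (y), top 14 mm above the bench; a lip at each end of the bar stands 5 mm higher (2 mm play to the shell). Origin: centre of its underside, on the bench; y along its length.
- frame_nest: Nest of the front frame, fixed: grey base 50x126x6 mm, at each end a white pad (top 14 mm above the bench), in the middle a white block 26x54 mm, 28 high, that stands up through the frame's window (5 mm play). Seated, the frame's origin is 14 mm above this origin: centre of its underside, y along its length. All nests leave 56 mm of each long side open for fingers.
- board_nest: Nest of the display board, fixed: grey base 52x124x6 mm with a black field of brass test contacts (below the seat), white pads with tops at 14 mm and eight slim steel pins, tops at 24 mm, round the board's outline (4 to 5 mm play). Seated, the board's origin is 14 mm above this origin: centre of its underside, on the bench; y along its length.
- sink_nest: Nest of the heat sink, fixed: grey base 52x156x6 mm, towards each end a white fork with a 29 mm slot (tops at 22 mm) for the fins (4.5 mm play each side), and a white cross stop at each end, 28 mm high (4.5 mm play). Seated, the plate lies on the forks and the sink's origin is 11 mm above this origin: centre of its underside, on the bench; y along its length.
- shell_nest: Nest of the back shell, fixed, the longest: grey base 44x166x6 mm, two white pads with tops at 14 mm, eight slim steel pins, tops at 27 mm, beside the shell's long sides and beyond its ears (4 mm play). Seated, the shell's origin is 14 mm above this origin: centre of its underside, on the bench; y along its length.
- glue_bottle: White squeeze bottle with a red nozzle, 40 mm in diameter, 128 mm tall, standing loose beside the work; not part of the job. Origin: centre of its underside; z up.
Things that resemble listed ones, but are neither listed nor needed, are in the scene too. What is shaped like the frame but red or turquoise is not meant.

How it is judged:
By the outcome, as a careful person would: the job done as asked, in the order asked, and still so for the second after the job is handed in, with the robot touching nothing.
It also fails if it takes over 122 s, if anything falls off the work surface, if the arm or the gripper's body presses on something with over 40 N, if the wrist force passes 120 N, or if a joint passes its speed limit or range.

## Working session

There is one attempt and no reset: what is moved stays moved. The work goes in short steps, Python scripts to look and compute and a tool call to move; the robot and the scene stay as the last step left them, time stands still between calls to the robot, and variables do not carry over. Pictures are saved under pics/ and viewed, at most 14 in all, crops included, and the job is handed in when it is done.

Besides the shell and the picture viewer there is one more tool, called after "Request:" by a JSON object that holds its "fn" and its "kwargs". apply_moves: Moves the arm, as the interface text tells. Its arguments: {"type":"object","properties":{"rows":{"type":"array"},"fingers":{"type":"number"},"grip_force":{"type":"number"}},"required":["rows"]}

```bash
mkdir -p pics; cat > h.py <<'E'
import numpy as np, cv2
from scipy.spatial.transform import Rotation as Ro
from bench import sense, eyes, job, models
def cloud(cam, depth, st=None):
    c=eyes.get_calibration(cam); K=np.array(c["intrinsics"])
    v,u=np.mgrid[:480,:640]
    P=np.stack([(u-K[0,2])/K[0,0]*depth,(v-K[1,2])/K[1,1]*depth,depth],-1)
    if cam=="wrist":
        m=np.array(c["mount"]); P=P@m[:3,:3].T+m[:3,3]
        R=Ro.from_euler('xyz',st["tcp_rot"],degrees=True).as_matrix()
        return P@R.T+np.array(st["tool_pos"])
    R=np.array(c["R"]);t=np.array(c["t"]); return (P-t)@R
def save(n,p): cv2.imwrite(f"pics/{n}.png",cv2.cvtColor(p,cv2.COLOR_RGB2BGR))
E
python3 - <<'E'
from h import *
s=sense(); print(s["time"],s["tool_pos"],s["tcp_rot"],s["finger_gap"])
for c in ("top","scene"):
    p,d=eyes.snapshot(c); save(c,p); np.save(c,d)
    k=eyes.get_calibration(c); print(c,np.round(k["intrinsics"],1).tolist(),np.round(k["R"],3).tolist(),np.round(k["t"],1).tolist())
for n in "frame board sink shell stand frame_nest board_nest sink_nest shell_nest glue_bottle".split():
    print(n,[(np.round(r["xyz"]).tolist(),round(r["confidence"],2)) for r in models.place_of(n,"top")])
print(np.round(eyes.get_calibration("wrist")["mount"],3).tolist())
E
```

```text
0.0 [ 225.0580376  -555.5739615   230.22020272] [-1.79890285e+02 -7.97998512e-03  2.20461464e+01] 85.29189948958638
top [[554.6, 0.0, 314.9], [0.0, 554.6, 243.8], [0.0, 0.0, 1.0]] [[0.014, -1.0, 0.016], [-0.994, -0.015, -0.112], [0.113, -0.014, -0.994]] [-75.9, 591.5, 1160.0]
scene [[601.0, 0.0, 332.3], [0.0, 601.0, 233.2], [0.0, 0.0, 1.0]] [[0.626, -0.779, 0.017], [-0.385, -0.328, -0.863], [0.678, 0.534, -0.505]] [-423.6, 248.9, 1169.7]
frame [([448.0, -47.0, 35.0], 0.91), ([788.0, 267.0, -0.0], 0.88), ([382.0, -392.0, 4.0], 0.82)]
board [([446.0, -51.0, 36.0], 0.77)]
sink []
shell []
stand []
frame_nest [([440.0, -247.0, 5.0], 0.69)]
board_nest [([667.0, -135.0, 1.0], 0.6)]
sink_nest [([452.0, 232.0, -2.0], 0.61)]
shell_nest [([636.0, 99.0, -0.0], 0.83)]
glue_bottle [([666.0, 264.0, 3.0], 0.67)]
[[-0.001, -0.947, -0.32, 81.669], [1.0, -0.001, -0.0, -0.198], [-0.0, -0.32, 0.947, -141.792], [0.0, 0.0, 0.0, 1.0]]
```

View pics/top.png

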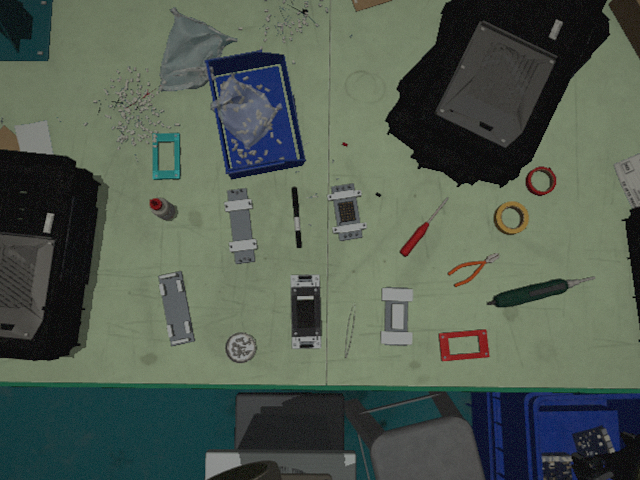

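View pics/scene.png

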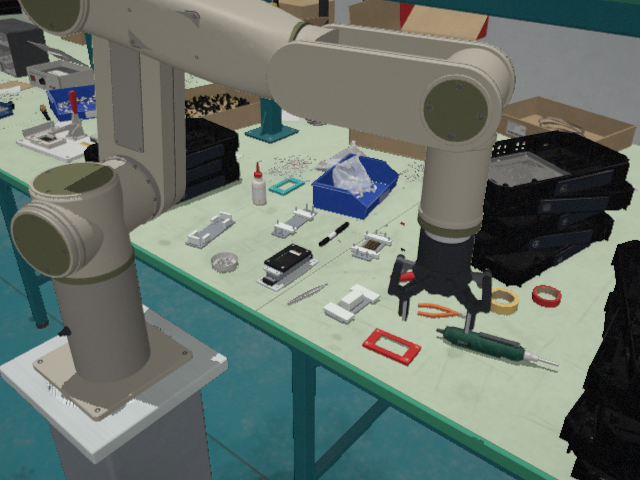

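Top view: the stack is at about (306,312), the frame nest at (396,316), the board nest at (347,212), the shell nest at (240,225) and the sink nest at (176,308). The bottle is at (160,208). The red frame at (464,345) and the turquoise one at (166,155) are decoys. Next I'll measure poses from the depth.

```bash
cat >> h.py <<'E'
def rect(P,cx,cy,r,zlo,zhi,mask=None):
    m=(np.hypot(P[...,0]-cx,P[...,1]-cy)<r)&(P[...,2]>zlo)&(P[...,2]<zhi)
    if mask is not None: m&=mask
    q=P[m]
    if len(q)<20: return None
    (c,(w,h),a)=cv2.minAreaRect(q[:,:2].astype(np.float32))
    if w>h: a+=90; w,h=h,w
    # a = direction of short side (deg, world); keep in (-90,90]
    a=(a+90)%180-90
    return dict(c=np.round(c,1).tolist(),wh=np.round([w,h],1).tolist(),short=round(a,2),z=np.round(np.percentile(q[:,2],[5,50,95]),1).tolist(),n=len(q))
E
python3 - <<'E'
from h import *
d=np.load("top.npy"); P=cloud("top",d)
b=P[(np.abs(P[...,0]-540)<60)&(np.abs(P[...,1]+50)<10)]; print("bench z",np.percentile(b[:,2],[5,50,95]))
for n,x,y in [("stack",448,-47),("frame_nest",440,-247),("board_nest",667,-135),("sink_nest",452,232),("shell_nest",636,99)]:
    print(n,rect(P,x,y,95,3,60), rect(P,x,y,95,10,60))
s=sense(); print(rect(P,666,264,50,30,150))
E
```

```text
bench z [-2.69070357  2.80771601 47.40507603]
stack {'c': [448.2, -47.0], 'wh': [185.6, 186.5], 'short': -40.8, 'z': [3.4, 38.7, 48.9], 'n': 2666} {'c': [448.0, -48.3], 'wh': [60.1, 157.1], 'short': -89.5, 'z': [18.3, 43.0, 49.4], 'n': 1811}
frame_nest {'c': [439.2, -246.4], 'wh': [185.6, 188.1], 'short': 12.85, 'z': [3.3, 10.9, 29.0], 'n': 2169} {'c': [441.1, -216.6], 'wh': [122.1, 125.1], 'short': -1.74, 'z': [10.9, 15.8, 29.9], 'n': 1142}
board_nest {'c': [666.7, -136.0], 'wh': [184.9, 187.0], 'short': 0.91, 'z': [3.3, 7.2, 17.2], 'n': 2014} {'c': [671.7, -136.8], 'wh': [105.9, 116.2], 'short': 70.39, 'z': [10.4, 13.7, 20.3], 'n': 649}
sink_nest {'c': [450.9, 232.4], 'wh': [185.1, 187.8], 'short': -57.54, 'z': [3.2, 6.2, 25.4], 'n': 2187} {'c': [452.2, 231.1], 'wh': [50.5, 148.6], 'short': -77.07, 'z': [10.5, 21.7, 29.7], 'n': 478}
shell_nest {'c': [635.4, 100.4], 'wh': [186.0, 186.0], 'short': 81.32, 'z': [3.3, 6.8, 17.1], 'n': 2132} {'c': [635.4, 97.8], 'wh': [59.6, 159.8], 'short': -81.86, 'z': [10.6, 14.2, 23.2], 'n': 618}
{'c': [662.3, 259.8], 'wh': [32.4, 39.7], 'short': 59.48, 'z': [35.5, 71.3, 110.7], 'n': 369}
```

```bash
cat > plan.py <<'E'
# usage: plan.py x y z yaw ncalls [x y z yaw ncalls ...] ; keeps commanded pose in cmd.json
import sys,json,numpy as np,os
p=json.load(open("cmd.json")) if os.path.exists("cmd.json") else [225.244,-556.121,231.292,22.047]
a=list(map(float,sys.argv[1:]))
for i in range(0,len(a),5):
    t=a[i:i+4]; n=int(a[i+4]*5); s=np.array(p); e=np.array(t)
    for k in range(n):
        q=np.array(p); w=s+(e-s)*(.5-.5*np.cos(np.pi*(k+1)/n) if n>5 else (k+1)/n)
        d=w-q; y=np.radians(q[3]); c,si=np.cos(y),np.sin(y)
        r=[round(c*d[0]+si*d[1],1),round(si*d[0]-c*d[1],1),round(-d[2],1),0,0,round(-np.radians(d[3]),4)]
        p=[q[0]+c*r[0]+si*r[1],q[1]+si*r[0]-c*r[1],q[2]-r[2],q[3]-np.degrees(r[5])]
        print(("[" if k%5==0 else "")+str(r).replace(" ","")+("]" if k%5==4 else ","),end="\n" if k%5==4 else "")
json.dump(list(map(float,p)),open("cmd.json","w")); print("cmd",np.round(p,2))
E
python3 plan.py 440 -247 200 0 3 448 -47 180 0 2
```

```text
[[np.float64(3.4),np.float64(-2.2),np.float64(0.3),0,0,np.float64(0.0042)],[np.float64(10.2),np.float64(-6.7),np.float64(1.1),0,0,np.float64(0.0124)],[np.float64(16.3),np.float64(-11.1),np.float64(1.6),0,0,np.float64(0.0201)],[np.float64(21.5),np.float64(-15.2),np.float64(2.2),0,0,np.float64(0.027)],[np.float64(25.5),np.float64(-19.0),np.float64(2.6),0,0,np.float64(0.0325)]]
[[np.float64(28.0),np.float64(-22.5),np.float64(3.0),0,0,np.float64(0.0367)],[np.float64(29.2),np.float64(-25.1),np.float64(3.2),0,0,np.float64(0.0394)],[np.float64(28.7),np.float64(-26.9),np.float64(3.3),0,0,np.float64(0.0402)],[np.float64(27.1),np.float64(-27.4),np.float64(3.2),0,0,np.float64(0.0394)],[np.float64(24.2),np.float64(-26.5),np.float64(3.0),0,0,np.float64(0.0367)]]
[[np.float64(20.6),np.float64(-24.3),np.float64(2.6),0,0,np.float64(0.0325)],[np.float64(16.4),np.float64(-20.6),np.float64(2.2),0,0,np.float64(0.0269)],[np.float64(11.8),np.float64(-15.7),np.float64(1.6),0,0,np.float64(0.0202)],[np.float64(7.1),np.float64(-9.9),np.float64(1.1),0,0,np.float64(0.0124)],[np.float64(2.3),np.float64(-3.4),np.float64(0.3),0,0,np.float64(0.0042)]]
[[np.float64(0.2),np.float64(-4.9),np.float64(0.5),0,0,np.float64(-0.0)],[np.float64(0.6),np.float64(-14.2),np.float64(1.4),0,0,np.float64(-0.0)],[np.float64(0.9),np.float64(-22.1),np.float64(2.2),0,0,np.float64(-0.0)],[np.float64(1.1),np.float64(-27.9),np.float64(2.8),0,0,np.float64(-0.0)],[np.float64(1.2),np.float64(-30.9),np.float64(3.1),0,0,np.float64(-0.0)]]
[[np.float64(1.3),np.float64(-30.9),np.float64(3.1),0,0,np.float64(-0.0)],[np.float64(1.1),np.float64(-27.9),np.float64(2.8),0,0,np.float64(-0.0)],[np.float64(0.9),np.float64(-22.1),np.float64(2.2),0,0,np.float64(-0.0)],[np.float64(0.5),np.float64(-14.2),np.float64(1.4),0,0,np.float64(-0.0)],[np.float64(0.2),np.float64(-4.9),np.float64(0.5),0,0,np.float64(-0.0)]]
cmd [447.97 -46.97 179.99  -0.  ]
```

The scripts will only give me distances, and I'll write the rows myself. First: turn to yaw 0, then fly over the frame nest.

Request:
{"fn": "apply_moves", "kwargs": {"rows": [[0,0,0,0,0,0.128],[0,0,5,0,0,0.128],[0,0,0,0,0,0.128],[20,-30,5,0,0,0],[35,-50,5,0,0,0]]}}

```text
time: 1.23
tool_pos: [279.9, -476.2, 216.1]
tcp_rot: [180.0, -0.0, -0.1]
ft_force: [1.6, -0.2, -0.4]
finger_gap: 85.4
grip_force: 0.0
```

Request:
{"fn": "apply_moves", "kwargs": {"rows": [[40,-58,5,0,0,0],[40,-58,5,0,0,0],[40,-58,5,0,0,0],[27,-38,0,0,0,0],[13,-17,0,0,0,0]]}}

```text
time: 1.85
tool_pos: [427.4, -264.7, 203.2]
tcp_rot: [-180.0, -0.0, 0.2]
ft_force: [0.4, 0.1, -0.6]
finger_gap: 85.7
grip_force: 0.0
```

```bash
rm -f plan.py cmd.json; cat >> h.py <<'E'
def look(n,name=None):
    s=sense(); p,d=eyes.snapshot("wrist"); save(n,p); np.save(n,d)
    print(round(s["time"],2),np.round(s["tool_pos"],1),np.round(s["tcp_rot"],2),round(s["finger_gap"],1),np.round(s["ft_force"],1))
    return p,cloud("wrist",d,s)
def go(x,y,z,yaw):
    s=sense(); R=Ro.from_euler('xyz',s["tcp_rot"],degrees=True)
    d=R.inv().apply(np.array([x,y,z])-s["tool_pos"]); w=(yaw-s["tcp_rot"][2]+90)%180-90
    print("at",np.round(s["tool_pos"],1),"yaw",round(s["tcp_rot"][2],2),"tool shift",np.round(d,1),"world",np.round([x,y,z]-s["tool_pos"],1),"rz",round(-np.radians(w),4))
E
python3 - <<'E'
from h import *
p,P=look("w1")
b=P[P[...,2]<8]; print(np.percentile(P[...,2],[1,10,50,90,99]))
x,y=440,-247
for z in [(3.5,60),(10,60),(21,60)]: print(rect(P,x,y,80,*z))
print([(np.round(r["xyz"],1).tolist(),r["confidence"]) for r in models.place_of("frame_nest","wrist")])
E
```

```text
1.85 [ 427.4 -264.7  203.2] [-1.7999e+02 -3.0000e-02  1.9000e-01] 85.7 [ 0.4  0.1 -0.6]
[-7.49410668e+02 -2.90492275e+02 -6.45275730e-01  2.65863827e+02
  2.86095013e+02]
{'c': [441.6, -245.6], 'wh': [68.1, 123.2], 'short': 88.39, 'z': [4.4, 13.0, 27.5], 'n': 10416}
{'c': [440.2, -245.4], 'wh': [68.1, 120.1], 'short': 88.53, 'z': [11.9, 13.5, 27.7], 'n': 7792}
{'c': [440.3, -245.4], 'wh': [26.0, 54.2], 'short': 89.24, 'z': [25.0, 26.9, 28.2], 'n': 2217}
[([444.1, -242.0, 3.9], 0.56)]
```

View pics/w1.png

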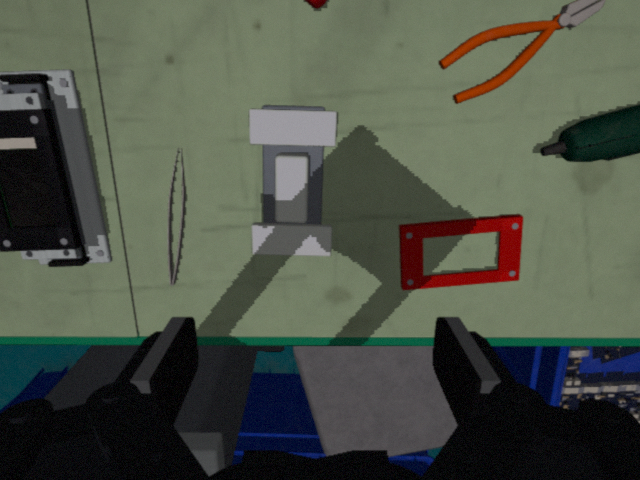

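The wrist view shows the frame nest at about (292,180), and the measurement is consistent: centre (440.3,-245.4), long axis about -1.1°. The stack shows at the left edge, so I'll go above it.

Request:
{"fn": "apply_moves", "kwargs": {"rows": [[4,-40,6,0,0,0],[4,-55,6,0,0,0],[4,-55,6,0,0,0],[4,-45,6,0,0,0],[4,-22,6,0,0,0]]}}

```text
time: 2.58
tool_pos: [445.9, -48.8, 173.0]
tcp_rot: [180.0, -0.0, 0.1]
ft_force: [-0.9, 0.2, -0.5]
finger_gap: 85.1
grip_force: 0.0
```

```bash
python3 - <<'E'
from h import *
p,P=look("w2")
x,y=448,-47
for z in [(4,9),(10,60),(33,60),(41,60)]: print(z,rect(P,x,y,85,*z))
for n in ("frame","board","sink","stand"): print(n,[(np.round(r["xyz"],1).tolist(),r["confidence"]) for r in models.place_of(n,"wrist")])
E
```

```text
2.58 [445.9 -48.8 173. ] [ 1.7999e+02 -3.0000e-02  1.1000e-01] 85.1 [-0.9  0.2 -0.5]
(4, 9) {'c': [448.4, -47.9], 'wh': [63.4, 159.5], 'short': -87.79, 'z': [4.2, 5.1, 6.5], 'n': 1789}
(10, 60) {'c': [448.3, -47.7], 'wh': [59.8, 153.7], 'short': -88.02, 'z': [18.2, 43.9, 46.3], 'n': 15794}
(33, 60) {'c': [448.1, -47.7], 'wh': [59.8, 126.4], 'short': -88.02, 'z': [35.1, 44.5, 46.3], 'n': 14633}
(41, 60) {'c': [448.2, -47.7], 'wh': [59.8, 104.3], 'short': -87.97, 'z': [44.1, 45.4, 46.5], 'n': 8153}
frame []
board [([448.6, -45.1, 34.3], 0.7)]
sink []
stand []
```

View pics/w2.png

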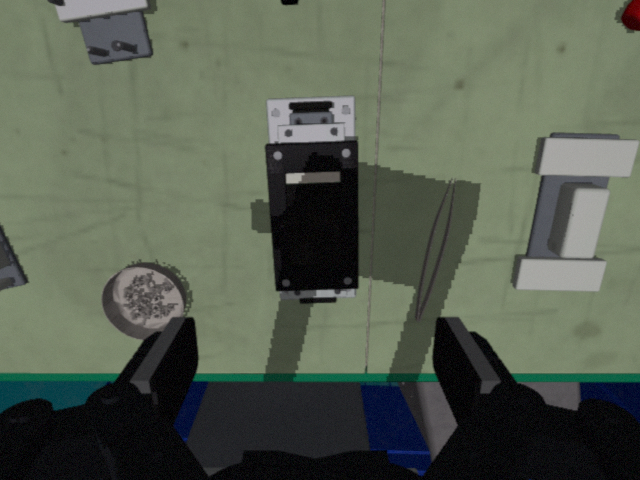

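The stack is at (312,215) and the frame centre is (448.2,-47.7) with its long axis at about +2°. I'll check where the fingertips really are from the depth image, then grasp.

```bash
python3 - <<'E'
from h import *
d=np.load("w2.npy"); P=cloud("wrist",d,dict(tcp_rot=[0,0,0],tool_pos=[0,0,0]))
for lo,hi in ((-70,-25),(25,70)):
    m=(P[...,1]>lo)&(P[...,1]<hi)&(abs(P[...,0])<25)&(P[...,2]<20)&(P[...,2]>-60)&(d>0)
    q=P[m]; print(len(q),np.round(np.percentile(q,[1,25,50,75,99],axis=0),1).tolist())
    t=q[q[:,2]>np.percentile(q[:,2],99)-6]; print("tip y",np.round(np.percentile(t,[1,50,99],axis=0),1).tolist())
go(448.2,-47.7,25,2)
E
```

```text
6667 [[-10.8, -66.9, -59.8], [3.2, -50.0, -50.7], [6.9, -44.7, -41.1], [10.5, -42.9, -29.9], [13.0, -42.3, -14.2]]
tip y [[-10.9, -54.0, -20.1], [2.8, -42.9, -17.3], [10.9, -42.4, -12.0]]
6660 [[-10.8, 42.2, -59.9], [3.0, 42.7, -50.6], [6.8, 44.5, -41.0], [10.5, 49.8, -29.8], [13.0, 66.9, -13.9]]
tip y [[-11.3, 42.2, -19.9], [3.1, 42.7, -17.1], [10.7, 54.0, -12.2]]
at [446.  -51.1 173.3] yaw 0.02 tool shift [  2.2  -3.5 148.3] world [   2.2    3.4 -148.3] rz -0.0346
```

Request:
{"fn": "apply_moves", "kwargs": {"rows": [[0,0,15,0,0,-0.0175],[1,-1,25,0,0,-0.0175],[1,-2,20,0,0,0],[0,0,0,0,0,0],[0,0,0,0,0,0]]}}

```text
time: 3.45
tool_pos: [448.1, -47.5, 113.3]
tcp_rot: [180.0, -0.0, 2.0]
ft_force: [-0.8, -0.1, 0.5]
finger_gap: 85.3
grip_force: 0.0
```

```bash
python3 - <<'E'
from h import *
for k in range(3):
    p,P=look("w3")
    print(rect(P,448,-47,85,41,60))
go(448.2,-47.7,21,2)
E
```

```text
3.45 [448.1 -47.5 113.3] [ 1.7999e+02 -1.0000e-02  2.0300e+00] 85.3 [-0.8 -0.1  0.5]
{'c': [448.2, -48.0], 'wh': [60.2, 104.3], 'short': -87.86, 'z': [44.2, 45.4, 46.5], 'n': 12518}
3.5 [448.5 -47.5 113.8] [ 1.7998e+02 -7.0000e-02  2.0300e+00] 85.5 [-0.1 -0.8 -0. ]
{'c': [448.0, -48.0], 'wh': [60.2, 104.8], 'short': -87.89, 'z': [44.2, 45.4, 46.5], 'n': 12527}
3.55 [448.6 -47.4 114.1] [ 1.7997e+02 -9.0000e-02  2.0300e+00] 85.3 [-0.5 -1.  -0.1]
{'c': [448.1, -48.0], 'wh': [60.2, 104.7], 'short': -87.83, 'z': [44.3, 45.4, 46.5], 'n': 12456}
at [448.6 -47.3 114. ] yaw 2.04 tool shift [-0.6  0.3 93. ] world [ -0.4  -0.4 -93. ] rz 0.0007
```

Request:
{"fn": "apply_moves", "kwargs": {"rows": [[0,0,20,0,0,0],[0,0.5,30,0,0,0],[0,0,25,0,0,0],[0,0,13,0,0,0],[0,0,5,0,0,0]]}}

```text
time: 4.22
tool_pos: [448.0, -47.5, 19.9]
tcp_rot: [-180.0, 0.0, 2.1]
ft_force: [0.5, 0.9, 0.1]
finger_gap: 85.2
grip_force: 0.0
```

Request:
{"fn": "apply_moves", "kwargs": {"rows": [[0,0,0,0,0,0],[0,0,0,0,0,0],[0,0,0,0,0,0],[0,0,0,0,0,0],[0,0,0,0,0,0]], "fingers": 50, "grip_force": 40}}

```text
time: 4.85
tool_pos: [449.0, -47.7, 21.2]
tcp_rot: [180.0, -0.1, 2.1]
ft_force: [-0.5, 0.1, 6.2]
finger_gap: 59.0
grip_force: 43.6
```

```bash
python3 - <<'E'
from h import *
s=sense();print(s)
E
```

```text
{'time': 4.85, 'joint_pos': array([-1.25691330e+01, -3.23957607e+00,  1.19559908e+02, -5.85872245e-05,
        6.35546780e+01,  7.53787629e+01]), 'qd': array([ 0.01697674, -0.00075671,  0.03636818,  0.11241003, -0.04609162,
        0.01685547]), 'joint_efforts': array([-3.53534915e-02, -3.71377194e+01, -4.02840900e+01,  2.87396356e-02,
       -3.08538023e-01,  2.05312863e-03]), 'tool_pos': array([449.04288582, -47.66216776,  21.22552344]), 'tcp_rot': array([ 1.79968398e+02, -1.20928744e-01,  2.05216351e+00]), 'ft_force': array([-0.54090813,  0.06782584,  6.2118847 ]), 'wrist_torque': array([ 0.05370482,  0.14485327, -0.0048718 ]), 'grip_force': 43.622084856033325, 'finger_gap': 58.986084186025316}
```

Request:
{"fn": "apply_moves", "kwargs": {"rows": [[0,0,-3,0,0,0],[0,0,-5,0,0,0],[0,0,-12,0,0,0],[0,0,-22,0,0,0.02],[0,0,-25,0,0,0.035]]}}

```text
time: 5.48
tool_pos: [447.7, -47.4, 88.1]
tcp_rot: [-180.0, 0.0, -1.2]
ft_force: [0.5, 0.5, -0.4]
finger_gap: 59.1
grip_force: 43.1
```

```bash
python3 - <<'E'
from h import *
s=sense();print(s["ft_force"],s["finger_gap"])
go(440.6,-245.4,60,-1.1)
go(440.6,-245.4,-2,-1.1)
E
```

```text
[ 0.49106683  0.45648609 -0.44795881] 59.11809652779227
at [447.7 -47.4  88.1] yaw -1.15 tool shift [ -3.1 198.1  28.1] world [  -7.1 -198.   -28.1] rz -0.001
at [447.7 -47.4  88.1] yaw -1.15 tool shift [ -3.1 198.1  90.1] world [  -7.1 -198.   -90.1] rz -0.001
```

Request:
{"fn": "apply_moves", "kwargs": {"rows": [[0,18,0,0,0,0],[-1,35,0,0,0,0],[-1,45,0,0,0,0],[-1,45,0,0,0,0],[0,32,3,0,0,0]]}}

```text
time: 6.1
tool_pos: [441.8, -224.4, 85.3]
tcp_rot: [179.9, -0.1, -1.1]
ft_force: [0.7, 0.1, -0.5]
finger_gap: 58.9
grip_force: 43.1
```

Request:
{"fn": "apply_moves", "kwargs": {"rows": [[0,16,5,0,0,0],[0,7,10,0,0,0],[0,0,10,0,0,0],[0,0,0,0,0,0],[0,0,0,0,0,0]]}}

```text
time: 6.72
tool_pos: [441.2, -244.5, 58.9]
tcp_rot: [-180.0, 0.0, -1.0]
ft_force: [1.3, 0.2, -0.9]
finger_gap: 59.2
grip_force: 43.1
```

```bash
python3 - <<'E'
from h import *
p,P=look("w4")
s=sense()
print(rect(P,440,-245,75,60,95), rect(P,440,-245,60,20,35),rect(P,440,-245,85,10,35))
go(440.6,-245.4,-2,-1.1)
E
```

```text
6.72 [ 441.2 -244.5   58.9] [-1.7998e+02  2.0000e-02 -1.0400e+00] 59.2 [ 1.3  0.2 -0.9]
{'c': [443.9, -244.5], 'wh': [86.8, 98.4], 'short': 88.98, 'z': [79.7, 83.0, 88.3], 'n': 32696} {'c': [432.6, -245.4], 'wh': [26.0, 37.7], 'short': 88.3, 'z': [25.6, 27.0, 28.0], 'n': 3795} {'c': [440.1, -245.5], 'wh': [68.1, 120.5], 'short': 88.58, 'z': [12.1, 13.4, 27.6], 'n': 15655}
at [ 441.4 -244.8   59.2] yaw -1.05 tool shift [-0.8  0.6 61.2] world [ -0.8  -0.6 -61.2] rz 0.0009
```

View pics/w4.png

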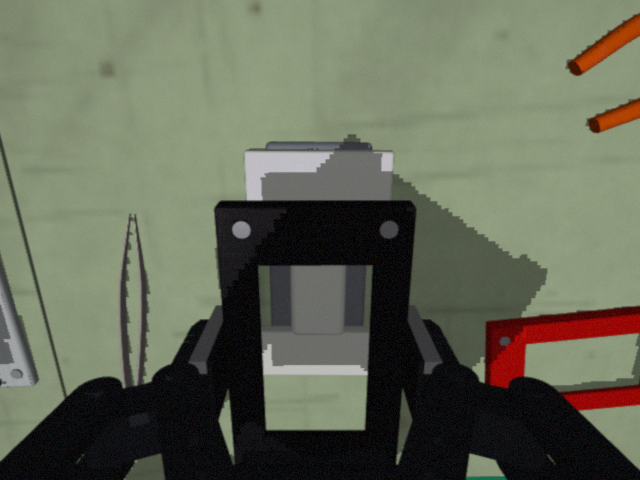

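The frame hangs level at about (315,315) and is centred on the nest, with the block visible through its window. I'll lower it.

Request:
{"fn": "apply_moves", "kwargs": {"rows": [[-0.5,0.5,13,0,0,0],[-0.3,0.1,18,0,0,0],[0,0,13,0,0,0],[0,0,8,0,0,0],[0,0,4,0,0,0]]}}

```text
time: 7.4
tool_pos: [439.9, -245.7, 2.2]
tcp_rot: [-180.0, 0.1, -1.1]
ft_force: [0.1, 0.3, -1.0]
finger_gap: 59.3
grip_force: 43.1
```

Request:
{"fn": "apply_moves", "kwargs": {"rows": [[0,0,1.5,0,0,0],[0,0,1,0,0,0],[0,0,1,0,0,0],[0,0,0.5,0,0,0],[0,0,0,0,0,0]]}}

```text
time: 8.02
tool_pos: [440.4, -245.9, -0.9]
tcp_rot: [180.0, -0.0, -1.1]
ft_force: [-0.0, -1.0, -0.7]
finger_gap: 59.3
grip_force: 43.1
```

Request:
{"fn": "apply_moves", "kwargs": {"rows": [[0,0,0.5,0,0,0],[0,0,0.5,0,0,0],[0,0,0.4,0,0,0],[0,0,0,0,0,0],[0,0,0,0,0,0]]}}

```text
time: 8.65
tool_pos: [440.4, -246.0, -2.1]
tcp_rot: [180.0, -0.0, -1.1]
ft_force: [-2.2, 2.2, 5.3]
finger_gap: 59.0
grip_force: 43.7
```

Contact at 5 N. I'll open and then rise.

Request:
{"fn": "apply_moves", "kwargs": {"rows": [[0,0,0,0,0,0],[0,0,0,0,0,0],[0,0,0,0,0,0],[0,0,0,0,0,0],[0,0,0,0,0,0]], "fingers": 80}}

```text
time: 9.28
tool_pos: [440.3, -245.9, -2.4]
tcp_rot: [180.0, 0.0, -1.1]
ft_force: [-0.1, -0.1, -0.3]
finger_gap: 80.0
grip_force: 0.0
```

Request:
{"fn": "apply_moves", "kwargs": {"rows": [[0,0,-8,0,0,0],[0,0,-25,0,0,0],[0,0,-35,0,0,0],[0,0,-30,0,0,0],[0,0,-15,0,0,0]], "fingers": 85}}

```text
time: 9.9
tool_pos: [441.4, -246.6, 113.1]
tcp_rot: [179.9, -0.2, -1.1]
ft_force: [-0.4, -0.6, -0.0]
finger_gap: 84.8
grip_force: 0.0
```

```bash
python3 - <<'E'
from h import *
p,P=look("w5")
for z in ((16,24),(18,60),(25,60),(11,15)): print(z,rect(P,440,-245,85,*z))
go(448.1,-48.0,113,2)
E
```

```text
9.9 [ 441.4 -246.6  113.1] [ 1.7989e+02 -1.6000e-01 -1.1000e+00] 84.8 [-0.4 -0.6 -0. ]
(16, 24) {'c': [440.1, -245.7], 'wh': [60.3, 104.1], 'short': 88.96, 'z': [20.8, 22.1, 23.2], 'n': 10566}
(18, 60) {'c': [440.1, -245.7], 'wh': [60.3, 104.1], 'short': 88.96, 'z': [21.0, 22.4, 27.6], 'n': 14243}
(25, 60) {'c': [440.7, -245.5], 'wh': [25.6, 53.3], 'short': 88.25, 'z': [25.7, 27.0, 28.1], 'n': 3583}
(11, 15) {'c': [440.2, -245.5], 'wh': [68.1, 120.0], 'short': 88.56, 'z': [11.8, 13.0, 14.3], 'n': 3055}
at [ 441.9 -247.   114.3] yaw -1.1 tool shift [   2.4 -199.1    0.8] world [  6.2 199.   -1.3] rz -0.0541
```

The frame is seated: its top is at about 23 and it is centred. Now back to the stack for the board.

Request:
{"fn": "apply_moves", "kwargs": {"rows": [[0,-18,0,0,0,0],[1,-38,0,0,0,0],[1,-46,0,0,0,0],[0,-46,0,0,0,0],[0,-32,0,0,0,0]]}}

```text
time: 10.58
tool_pos: [444.0, -63.0, 108.6]
tcp_rot: [-179.9, 0.2, -1.0]
ft_force: [0.4, 0.7, 0.7]
finger_gap: 85.3
grip_force: 0.0
```

Request:
{"fn": "apply_moves", "kwargs": {"rows": [[0,-14,0,0,0,-0.02],[0,-5,0,0,0,-0.034],[0,0,0,0,0,0],[0,0,0,0,0,0],[0,0,0,0,0,0]]}}

```text
time: 11.2
tool_pos: [446.1, -47.7, 110.6]
tcp_rot: [180.0, 0.0, 1.9]
ft_force: [-0.2, -0.6, 0.2]
finger_gap: 85.0
grip_force: 0.0
```

```bash
python3 - <<'E'
from h import *
p,P=look("w6")
for z in ((38.5,60),(30,38),(30,60)): print(z,rect(P,448,-47,85,*z))
m=(abs(P[...,0]-448)<50)&(abs(P[...,1]+48)<30)&(P[...,2]>38); print(np.percentile(P[m][:,2],[5,50,95]))
go(448.1,-48.0,25,2)
E
```

```text
11.2 [446.1 -47.7 110.6] [180.     0.     1.92] 85.0 [-0.2 -0.6  0.2]
(38.5, 60) {'c': [448.8, -47.8], 'wh': [45.2, 89.6], 'short': -88.49, 'z': [38.6, 39.2, 40.8], 'n': 7111}
(30, 38) {'c': [447.9, -48.0], 'wh': [49.5, 126.8], 'short': -87.8, 'z': [34.3, 36.1, 37.7], 'n': 9779}
(30, 60) {'c': [447.9, -48.0], 'wh': [49.5, 126.8], 'short': -87.8, 'z': [34.6, 37.7, 40.0], 'n': 18478}
[ 38.30549393  41.36631274 194.21755001]
at [446.1 -47.6 110.6] yaw 1.93 tool shift [ 2.   0.4 85.6] world [  2.   -0.4 -85.6] rz -0.0013
```

View pics/w6.png

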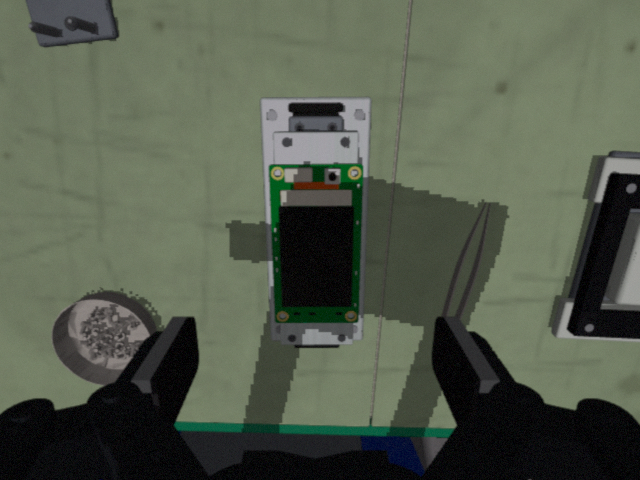

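```bash
python3 - <<'E'
from h import *
d=np.load("w4.npy"); P=cloud("wrist",d,dict(tcp_rot=[0,0,0],tool_pos=[0,0,0]))
for s in (-1,1):
    m=(s*P[...,1]>31)&(s*P[...,1]<45)&(abs(P[...,0])<15)&(P[...,2]<20)&(P[...,2]>-60)
    q=P[m]; print(len(q),np.round(np.percentile(q[:,2],[50,90,98,99.5]),1),np.round(np.percentile(q[:,1],[2,50,98]),1))
d=np.load("w6.npy"); p=cv2.imread("pics/w6.png"); P=cloud("wrist",d,dict(tcp_rot=[180,0,1.93],tool_pos=[446.1,-47.65,110.6]))
h=cv2.cvtColor(p,cv2.COLOR_BGR2HSV); g=(h[...,0]>50)&(h[...,0]<75)&(h[...,1]>170)
print("green",rect(P,448,-48,70,30,60,g))
E
```

```text
4467 [-49.5 -21.3 -12.9 -10. ] [-44.7 -37.9 -31.2]
4419 [-50.  -21.3 -12.7 -10. ] [31.2 38.2 44.7]
green {'c': [448.3, -48.2], 'wh': [48.8, 93.4], 'short': -87.88, 'z': [35.7, 36.8, 38.9], 'n': 3691}
```

Request:
{"fn": "apply_moves", "kwargs": {"rows": [[1,0.5,20,0,0,0],[1,0,28,0,0,0],[0,0,22,0,0,0],[0,0,11,0,0,0],[0,0,5,0,0,0]]}}

```text
time: 11.88
tool_pos: [447.9, -47.6, 24.3]
tcp_rot: [-180.0, 0.0, 2.0]
ft_force: [0.3, -0.7, 0.9]
finger_gap: 84.9
grip_force: 0.0
```

Request:
{"fn": "apply_moves", "kwargs": {"rows": [[0,0,0,0,0,0],[0,0,0,0,0,0],[0,0,0,0,0,0],[0,0,0,0,0,0],[0,0,0,0,0,0]], "fingers": 40, "grip_force": 30}}

```text
time: 12.5
tool_pos: [449.0, -47.6, 25.7]
tcp_rot: [180.0, -0.1, 2.0]
ft_force: [-1.3, -0.5, 5.5]
finger_gap: 48.4
grip_force: 31.6
```

Request:
{"fn": "apply_moves", "kwargs": {"rows": [[0,0,0,0,0,0],[0,0,0,0,0,0],[0,0,-2,0,0,0],[0,0,-6,0,0,0],[0,0,-10,0,0,0]]}}

```text
time: 13.12
tool_pos: [447.6, -47.3, 42.8]
tcp_rot: [-180.0, 0.1, 2.0]
ft_force: [0.1, 0.4, -0.8]
finger_gap: 48.7
grip_force: 31.1
```

Request:
{"fn": "apply_moves", "kwargs": {"rows": [[5,4,-16,0,0,0],[20,12,-20,0,0,0],[32,20,-20,0,0,0],[36,22,-14,0,0,0],[30,18,-7,0,0,0]]}}

```text
time: 13.75
tool_pos: [576.2, -120.5, 122.3]
tcp_rot: [179.9, -0.2, 2.0]
ft_force: [-0.5, 0.2, -0.2]
finger_gap: 48.5
grip_force: 31.1
```

Request:
{"fn": "apply_moves", "kwargs": {"rows": [[20,11,0,0,0,0],[9,5,0,0,0,0],[0,0,0,0,0,0],[0,0,0,0,0,0],[0,0,0,0,0,0]]}}

```text
time: 14.38
tool_pos: [602.6, -133.7, 119.6]
tcp_rot: [-180.0, 0.0, 2.0]
ft_force: [-0.2, -0.4, 0.2]
finger_gap: 48.3
grip_force: 31.1
```

```bash
python3 - <<'E'
from h import *
p,P=look("w7")
for z in ((3,8),(10,17),(19,30),(3,30)): print(z,rect(P,667,-136,75,*z))
print([(np.round(r["xyz"],1).tolist(),r["confidence"]) for r in models.place_of("board_nest","wrist")])
print(rect(P,600,-136,75,100,150))
E
```

```text
14.38 [ 602.6 -133.7  119.6] [-1.7999e+02  2.0000e-02  2.0100e+00] 48.3 [-0.2 -0.4  0.2]
(3, 8) {'c': [671.1, -135.6], 'wh': [73.9, 119.1], 'short': -80.37, 'z': [3.9, 5.3, 7.8], 'n': 9703}
(10, 17) {'c': [669.5, -135.8], 'wh': [76.1, 108.1], 'short': -80.61, 'z': [11.6, 13.0, 14.3], 'n': 6993}
(19, 30) {'c': [677.2, -134.5], 'wh': [68.5, 95.7], 'short': -80.56, 'z': [19.7, 21.5, 23.6], 'n': 423}
(3, 30) {'c': [671.2, -135.5], 'wh': [76.1, 119.0], 'short': -80.62, 'z': [4.2, 8.0, 14.1], 'n': 19596}
[([663.7, -133.3, -1.0], 0.73)]
{'c': [601.6, -133.5], 'wh': [75.8, 95.1], 'short': -88.17, 'z': [130.0, 132.6, 141.3], 'n': 34440}
```

View pics/w7.png

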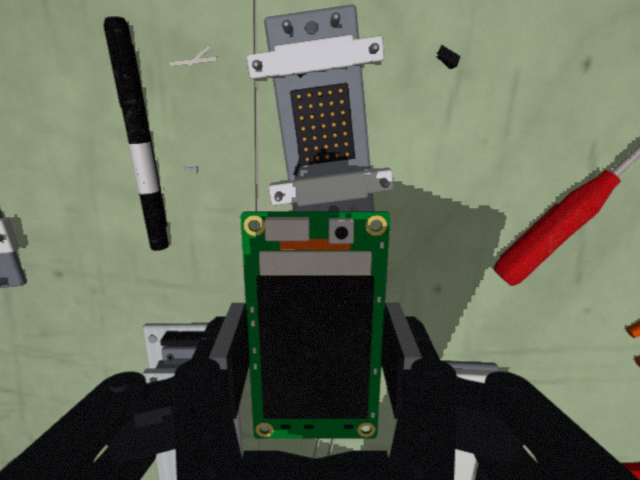

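The nest is at (320,110) with its long axis at about 9.4° and its centre near (669.2,-135.8). The board is held level-looking at (315,320). I'll check the tilt and get the move.

```bash
python3 - <<'E'
from h import *
d=np.load("w7.npy"); P=cloud("wrist",d,dict(tcp_rot=[180,0,2.01],tool_pos=[602.6,-133.7,119.6]))
q=P[290:415:4,275:360:4].reshape(-1,3); A=np.c_[q[:,:2]-[602,-134],np.ones(len(q))]
c=np.linalg.lstsq(A,q[:,2],rcond=None)[0]; print("tilt deg",np.degrees(c[:2]),"ztop",c[2])
go(670.2,-135.7,50,9.5)
E
```

```text
tilt deg [15.35759715  0.70234766] ztop 135.18432033865858
at [ 602.8 -133.8  119.7] yaw 2.01 tool shift [67.3  4.3 69.7] world [ 67.4  -1.9 -69.7] rz -0.1308
```

```bash
python3 - <<'E'
from h import *
def t(n,pose,yaw,reg):
    d=np.load(n+".npy"); P=cloud("wrist",d,dict(tcp_rot=[180,0,yaw],tool_pos=pose))
    for (r0,r1,c0,c1) in reg: 
        q=P[r0:r1,c0:c1].reshape(-1,3); print(n,(r0,r1),np.round(np.median(q,axis=0),1), np.round(q[:,2].std(),1))
t("w7",[602.6,-133.7,119.6],2.01,[(212,218,270,360),(255,270,270,360),(280,290,280,350),(330,345,280,350),(380,395,280,350),(405,415,280,350),(422,432,280,350)])
t("w4",[441.2,-244.5,58.9],-1.04,[(210,250,255,370),(300,310,225,245),(435,450,250,360),(380,390,235,250),(380,390,380,395)])
E
```

```text
w7 (212, 218) [ 647.7 -131.8  130.6] 11.2
w7 (255, 270) [ 631.8 -132.4  132.4] 9.9
w7 (280, 290) [ 623.7 -132.7  132.9] 9.7
w7 (330, 345) [ 603.  -133.4  132.9] 7.9
w7 (380, 395) [ 581.6 -134.3  132.9] 6.9
w7 (405, 415) [ 571.2 -134.5  132.9] 9.7
w7 (422, 432) [ 561.3 -134.8  130.7] 8.6
w4 (210, 250) [ 485.4 -244.5   83. ] 7.6
w4 (300, 310) [ 460.9 -219.4   83.1] 0.6
w4 (435, 450) [ 405.2 -240.2   83. ] 6.5
w4 (380, 390) [ 430.4 -219.4   83.1] 9.6
w4 (380, 390) [ 429.5 -268.8   83.1] 13.5
```

Request:
{"fn": "apply_moves", "kwargs": {"rows": [[0,0,0,0,0,-0.05],[0,0,0,0,0,-0.081],[16,3,5,0,0,0],[24,5,15,0,0,0],[18,3.5,20,0,0,0]]}}

```text
time: 15.1
tool_pos: [663.6, -135.9, 80.2]
tcp_rot: [180.0, -0.1, 9.5]
ft_force: [-0.0, 0.3, 0.7]
finger_gap: 48.8
grip_force: 31.1
```

Request:
{"fn": "apply_moves", "kwargs": {"rows": [[6,1.2,15,0,0,0],[2.2,0.3,10,0,0,0],[0,0,5,0,0,0],[0,0,0,0,0,0],[0,0,0,0,0,0]]}}

```text
time: 15.72
tool_pos: [670.9, -136.1, 50.6]
tcp_rot: [180.0, -0.1, 9.5]
ft_force: [1.1, -0.7, -1.1]
finger_gap: 49.0
grip_force: 31.1
```

```bash
python3 - <<'E'
from h import *
p,P=look("w8")
for z in ((3,8),(11,15),(18,26)): print(z,rect(P,669,-136,80,*z))
m=(P[...,2]>55)&(P[...,2]<67)&(np.hypot(P[...,0]-669,P[...,1]+136)<70)&(np.arange(480)[:,None]<200); print("far board edge",np.round(np.percentile(P[m],[1,50,99],axis=0),1).tolist())
h=cv2.cvtColor(p,cv2.COLOR_RGB2HSV); g=(h[...,0]>50)&(h[...,0]<75)&(h[...,1]>170)
print("green",rect(P,669,-136,80,50,75,g))
go(670.2,-135.7,3,9.5)
E
```

```text
15.72 [ 670.9 -136.1   50.6] [ 1.7997e+02 -6.0000e-02  9.4900e+00] 49.0 [ 1.1 -0.7 -1.1]
(3, 8) {'c': [725.0, -149.9], 'wh': [40.1, 115.4], 'short': -0.4, 'z': [3.7, 5.1, 6.7], 'n': 4229}
(11, 15) {'c': [711.8, -128.6], 'wh': [25.8, 76.1], 'short': 9.67, 'z': [11.8, 13.0, 14.1], 'n': 3599}
(18, 26) {'c': [713.9, -128.1], 'wh': [21.7, 68.5], 'short': 10.3, 'z': [19.0, 21.4, 23.4], 'n': 403}Traceback (most recent call last):
  File "<stdin>", line 4, in <module>
    return _quantile_unchecked(
        a, q, axis, out, overwrite_input, method, keepdims, weights)
    return _ureduce(a,
                    func=_quantile_ureduce_func,
    ...<5 lines>...
                    overwrite_input=overwrite_input,
                    method=method)
    r = func(a, **kwargs)
    result = _quantile(arr,
                       quantiles=q,
    ...<2 lines>...
                       out=out,
                       weights=wgt)
    slices_having_nans = np.isnan(arr[-1, ...])
                                  ~~~^^^^^^^^^
IndexError: index -1 is out of bounds for axis 0 with size 0
```

View pics/w8.png

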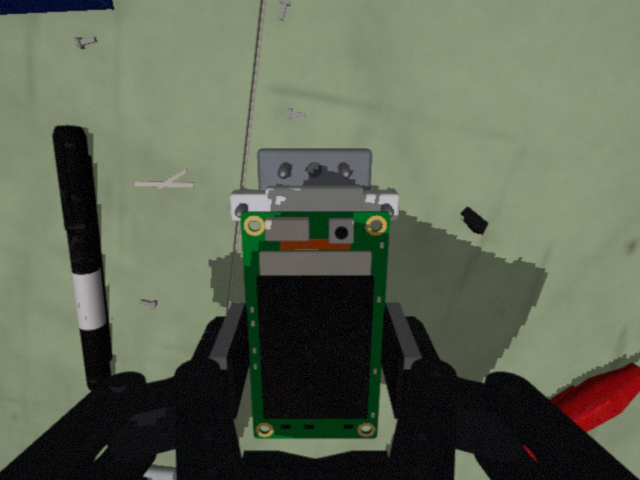

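The board is centred laterally on the nest: base centre about 315 px, board centre about 315 px. I'll shift 1 mm forward and lower it.

Request:
{"fn": "apply_moves", "kwargs": {"rows": [[1,0,8,0,0,0],[0,0,14,0,0,0],[0,0,11,0,0,0],[0,0,6,0,0,0],[0,0,3,0,0,0]]}}

```text
time: 16.4
tool_pos: [671.2, -135.7, 6.7]
tcp_rot: [-180.0, 0.1, 9.5]
ft_force: [-1.4, -0.4, -0.9]
finger_gap: 48.2
grip_force: 31.1
```

Request:
{"fn": "apply_moves", "kwargs": {"rows": [[0,0,1.5,0,0,0],[0,0,1,0,0,0],[0,0,0.5,0,0,0],[0,0,0.5,0,0,0],[0,0,0,0,0,0]]}}

```text
time: 17.02
tool_pos: [671.6, -135.8, 4.2]
tcp_rot: [180.0, -0.0, 9.5]
ft_force: [-0.2, -0.1, -0.7]
finger_gap: 48.9
grip_force: 31.1
```

Request:
{"fn": "apply_moves", "kwargs": {"rows": [[0,0,0.5,0,0,0],[0,0,0.5,0,0,0],[0,0,0.5,0,0,0],[0,0,0,0,0,0],[0,0,0,0,0,0]]}}

```text
time: 17.65
tool_pos: [672.0, -135.9, 3.8]
tcp_rot: [180.0, -0.0, 9.5]
ft_force: [-4.3, 1.3, 7.1]
finger_gap: 48.6
grip_force: 31.8
```

Request:
{"fn": "apply_moves", "kwargs": {"rows": [[0,0,0,0,0,0],[0,0,0,0,0,0],[0,0,0,0,0,0],[0,0,0,0,0,0],[0,0,-3,0,0,0]], "fingers": 80}}

```text
time: 18.27
tool_pos: [671.3, -135.7, 5.3]
tcp_rot: [-180.0, 0.0, 9.5]
ft_force: [-0.4, 0.3, -0.6]
finger_gap: 79.7
grip_force: 0.0
```

Request:
{"fn": "apply_moves", "kwargs": {"rows": [[0,0,-12,0,0,0],[0,0,-28,0,0,0],[-5,0,-35,0,0,0],[-10,0,-30,0,0,0],[-10,0,-15,0,0,0]]}}

```text
time: 18.9
tool_pos: [648.0, -140.4, 129.1]
tcp_rot: [179.9, -0.2, 9.5]
ft_force: [1.0, 0.3, -0.0]
finger_gap: 79.5
grip_force: 0.0
```

```bash
python3 - <<'E'
from h import *
p,P=look("w9")
h=cv2.cvtColor(p,cv2.COLOR_RGB2HSV); g=(h[...,0]>50)&(h[...,0]<75)&(h[...,1]>170)
print("green",rect(P,669,-136,80,3,40,g)); print("pins",rect(P,669,-136,80,19.5,30)); print("pads",rect(P,669,-136,80,11,15));print("base",rect(P,669,-136,80,3,30))
d=P[(abs(P[...,0]-669)<25)&(abs(P[...,1]+136)<15)]; print("display z",np.percentile(d[:,2],[5,50,95]))
go(448.1,-48.0,113,2)
E
```

```text
18.9 [ 648.  -140.4  129.1] [179.89  -0.22   9.5 ] 79.5 [ 1.   0.3 -0. ]
green {'c': [675.4, -161.2], 'wh': [93.4, 100.3], 'short': 9.33, 'z': [13.6, 14.8, 16.8], 'n': 3021}
pins {'c': [668.6, -135.6], 'wh': [68.3, 112.2], 'short': -80.63, 'z': [19.6, 21.0, 23.4], 'n': 509}
pads {'c': [670.1, -135.4], 'wh': [75.9, 108.9], 'short': -80.75, 'z': [12.2, 14.1, 14.9], 'n': 4136}
base {'c': [669.1, -135.8], 'wh': [107.6, 130.8], 'short': 69.0, 'z': [4.6, 15.5, 18.5], 'n': 16464}
display z [ 16.16030075 201.19036842 208.44368911]
at [ 647.5 -140.8  130.2] yaw 9.49 tool shift [-181.5 -124.5   16.1] world [-199.4   92.8  -17.2] rz 0.1307
```

View pics/w9.png

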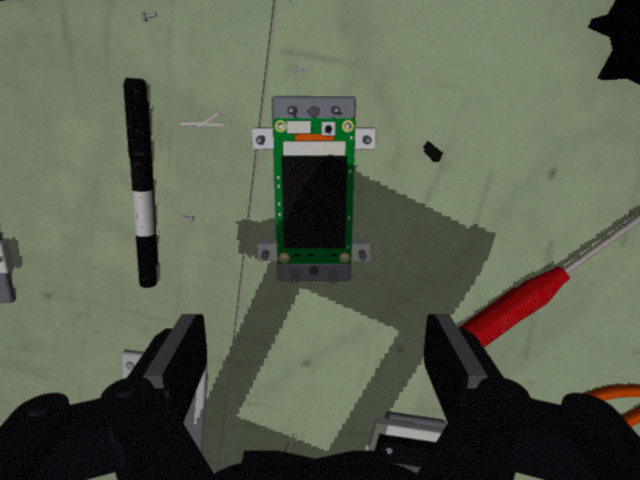

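The board lies between its pins, green outline (275–353, 118–265) px, with the PCB height matching seated. Next is the heat sink.

Request:
{"fn": "apply_moves", "kwargs": {"rows": [[0,0,0,0,0,0.06],[0,0,0,0,0,0.071],[-20,-10,0,0,0,0],[-38,-19,5,0,0,0],[-42,-22,7,0,0,0]], "fingers": 85}}

```text
time: 19.58
tool_pos: [543.9, -92.1, 112.6]
tcp_rot: [-180.0, 0.0, 2.0]
ft_force: [0.6, 0.5, 0.0]
finger_gap: 84.7
grip_force: 0.0
```

Request:
{"fn": "apply_moves", "kwargs": {"rows": [[-42,-22,5,0,0,0],[-32,-16,0,0,0,0],[-16,-8,0,0,0,0],[-6,-3,0,0,0,0],[0,0,0,0,0,0]]}}

```text
time: 20.2
tool_pos: [447.6, -46.8, 108.4]
tcp_rot: [180.0, -0.0, 2.0]
ft_force: [0.3, 0.9, -0.3]
finger_gap: 84.9
grip_force: 0.0
```

```bash
python3 - <<'E'
from h import *
for i in range(2):
    p,P=look("w10")
    for z in ((31,45),(16,25),(10,45)): print(z,rect(P,448,-48,85,*z))
go(448.1,-48.0,22,2)
E
```

```text
20.2 [447.6 -46.8 108.4] [180.  -0.   2.] 84.9 [ 0.3  0.9 -0.3]
(31, 45) {'c': [448.1, -48.0], 'wh': [44.1, 126.3], 'short': -87.84, 'z': [34.1, 35.1, 36.2], 'n': 16947}
(16, 25) {'c': [448.0, -48.2], 'wh': [29.9, 153.8], 'short': -87.65, 'z': [16.8, 18.1, 19.3], 'n': 1486}
(10, 45) {'c': [448.2, -48.0], 'wh': [44.1, 154.1], 'short': -87.84, 'z': [18.0, 35.0, 36.2], 'n': 18658}
20.25 [448.  -47.  108.6] [ 1.7999e+02 -2.0000e-02  1.9900e+00] 85.3 [-0.3  0.   0.5]
(31, 45) {'c': [448.3, -48.0], 'wh': [44.1, 126.0], 'short': -87.85, 'z': [34.1, 35.1, 36.2], 'n': 16879}
(16, 25) {'c': [448.4, -47.7], 'wh': [29.8, 153.7], 'short': -87.94, 'z': [16.8, 18.0, 19.3], 'n': 1445}
(10, 45) {'c': [448.3, -48.0], 'wh': [44.1, 153.7], 'short': -87.85, 'z': [18.0, 35.1, 36.2], 'n': 18603}
at [448.2 -47.1 108.7] yaw 1.98 tool shift [-0.1  0.9 86.7] world [ -0.1  -0.9 -86.7] rz -0.0003
```

Request:
{"fn": "apply_moves", "kwargs": {"rows": [[0,0.5,20,0,0,0],[0,0.4,31,0,0,0],[0,0,25,0,0,0],[0,0,13,0,0,0],[0,0,5.5,0,0,0]]}}

```text
time: 20.92
tool_pos: [447.6, -47.8, 13.6]
tcp_rot: [-180.0, 0.1, 2.0]
ft_force: [1.1, 0.0, 0.1]
finger_gap: 84.8
grip_force: 0.0
```

Request:
{"fn": "apply_moves", "kwargs": {"rows": [[0,0,0,0,0,0],[0,0,0,0,0,0],[0,0,0,0,0,0],[0,0,0,0,0,0],[0,0,0,0,0,0]], "fingers": 34, "grip_force": 60}}

```text
time: 21.55
tool_pos: [448.7, -47.9, 15.4]
tcp_rot: [180.0, -0.1, 2.0]
ft_force: [-0.7, -0.3, 5.0]
finger_gap: 42.8
grip_force: 60.9
```

Request:
{"fn": "apply_moves", "kwargs": {"rows": [[0,0,0,0,0,0],[0,0,0,0,0,0],[0,0,-2,0,0,0],[0,0,-5,0,0,0],[0,0,-10,0,0,0]]}}

```text
time: 22.18
tool_pos: [447.0, -47.6, 31.2]
tcp_rot: [-180.0, 0.1, 2.0]
ft_force: [-0.1, 0.2, -0.1]
finger_gap: 42.4
grip_force: 60.9
```

Request:
{"fn": "apply_moves", "kwargs": {"rows": [[0,0,-20,0,0,0],[1,-10,-32,0,0,0],[1,-24,-35,0,0,0],[2,-35,-32,0,0,0],[2,-38,-25,0,0,0]]}}

```text
time: 22.8
tool_pos: [450.3, 60.2, 177.5]
tcp_rot: [180.0, -0.1, 1.9]
ft_force: [0.6, -0.2, -1.8]
finger_gap: 42.3
grip_force: 61.1
```

Request:
{"fn": "apply_moves", "kwargs": {"rows": [[2,-36,-15,0,0,0],[1,-24,-8,0,0,0],[0,-11,-2,0,0,0],[0,0,0,0,0,0],[0,0,0,0,0,0]]}}

```text
time: 23.42
tool_pos: [450.1, 129.6, 199.6]
tcp_rot: [180.0, 0.1, 2.0]
ft_force: [0.3, 0.4, -1.4]
finger_gap: 42.3
grip_force: 61.1
```

```bash
python3 - <<'E'
from h import *
p,P=look("w11")
for z in ((3.5,8),(18,40),(23.5,40),(3.5,40)): print(z,rect(P,452,231,90,*z))
print([(np.round(r["xyz"],1).tolist(),r["confidence"]) for r in models.place_of("sink_nest","wrist")])
s=sense(); print("held",rect(P,*s["tool_pos"][:2],85,s["tool_pos"][2]+5,s["tool_pos"][2]+28))
E
```

```text
23.43 [450.1 129.6 199.6] [1.7997e+02 5.0000e-02 1.9600e+00] 42.3 [ 0.3  0.4 -1.4]
(3.5, 8) {'c': [451.5, 232.7], 'wh': [52.2, 155.4], 'short': -76.94, 'z': [3.9, 5.1, 6.4], 'n': 8563}
(18, 40) {'c': [451.5, 232.8], 'wh': [47.6, 148.6], 'short': -77.12, 'z': [19.2, 21.4, 27.7], 'n': 2533}
(23.5, 40) {'c': [451.5, 232.6], 'wh': [35.9, 148.6], 'short': -77.05, 'z': [24.6, 26.8, 28.1], 'n': 851}
(3.5, 40) {'c': [451.5, 232.7], 'wh': [52.2, 155.4], 'short': -76.94, 'z': [4.0, 5.5, 26.2], 'n': 11894}
[([451.1, 231.8, -4.0], 0.65)]
held {'c': [457.5, 130.1], 'wh': [70.0, 111.2], 'short': -87.86, 'z': [218.1, 219.2, 220.4], 'n': 40477}
```

View pics/w11.png

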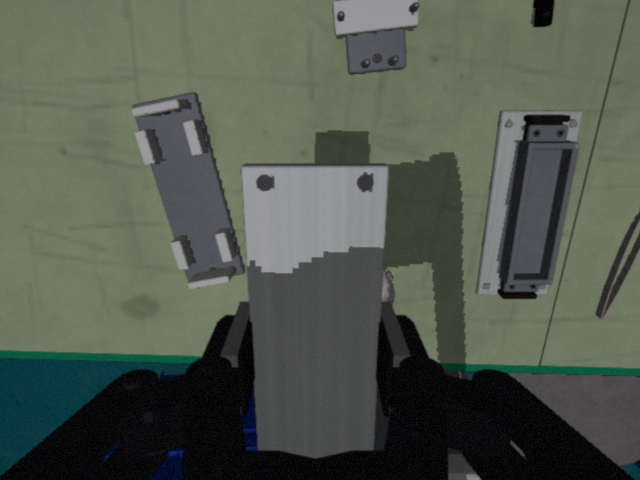

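The sink nest is clear at (187,190): centre (451.5,232.7), long axis 13.0°. The sink is held well at the image centre.

Request:
{"fn": "apply_moves", "kwargs": {"rows": [[0,0,0,0,0,-0.07],[0,0,5,0,0,-0.12],[6,-25,15,0,0,0],[8,-33,25,0,0,0],[6,-25,28,0,0,0]]}}

```text
time: 24.15
tool_pos: [451.9, 216.3, 126.7]
tcp_rot: [-180.0, -0.1, 12.8]
ft_force: [0.7, 0.7, -1.2]
finger_gap: 42.2
grip_force: 61.1
```

Request:
{"fn": "apply_moves", "kwargs": {"rows": [[3,-12,28,0,0,0],[1.3,-5,22,0,0,0],[0,0,12,0,0,0],[0,0,5,0,0,0],[0,0,0,0,0,0]]}}

```text
time: 24.78
tool_pos: [452.1, 233.0, 60.4]
tcp_rot: [180.0, -0.0, 12.8]
ft_force: [-0.7, -0.0, -1.4]
finger_gap: 42.3
grip_force: 61.1
```

```bash
python3 - <<'E'
from h import *
p,P=look("w12")
print(rect(P,451.5,232.7,90,3.5,8),rect(P,451.5,232.7,90,23.5,32))
s=sense(); print("held",rect(P,*s["tool_pos"][:2],85,s["tool_pos"][2]+15,s["tool_pos"][2]+28))
go(451.5,232.7,7.5,12.85)
E
```

```text
24.77 [452.1 233.   60.4] [ 1.800e+02 -1.000e-02  1.284e+01] 42.3 [-0.7 -0.  -1.4]
{'c': [514.9, 247.6], 'wh': [24.2, 51.8], 'short': 12.82, 'z': [3.9, 5.1, 6.2], 'n': 3895} {'c': [520.2, 248.8], 'wh': [6.6, 35.2], 'short': 12.81, 'z': [25.5, 26.9, 28.1], 'n': 1439}
held {'c': [460.8, 234.5], 'wh': [68.2, 114.2], 'short': 89.68, 'z': [79.1, 80.1, 81.3], 'n': 39826}
at [452.5 233.2  60.9] yaw 12.84 tool shift [-1.1  0.3 53.4] world [ -1.   -0.5 -53.4] rz -0.0001
```

View pics/w12.png

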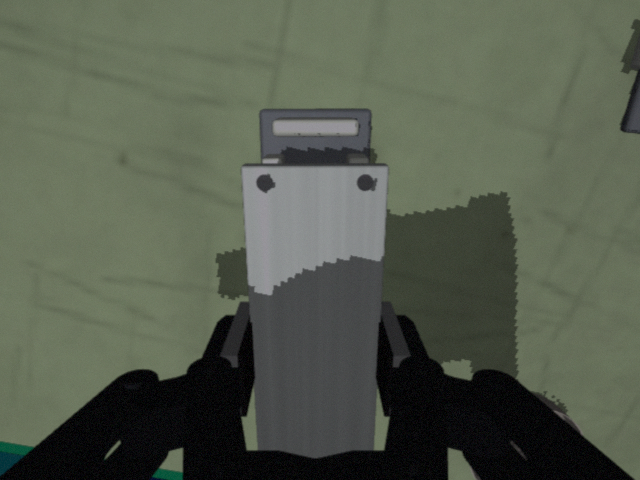

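The sink lines up with the nest: stop centre at 316 px, plate centre at 315 px. I'll lower it.

Request:
{"fn": "apply_moves", "kwargs": {"rows": [[-0.5,0,10,0,0,0],[-0.2,0,15,0,0,0],[0,0,12,0,0,0],[0,0,7,0,0,0],[0,0,4,0,0,0]]}}

```text
time: 25.45
tool_pos: [450.7, 233.1, 11.3]
tcp_rot: [180.0, 0.1, 12.9]
ft_force: [0.0, -0.3, -0.3]
finger_gap: 42.2
grip_force: 61.1
```

Request:
{"fn": "apply_moves", "kwargs": {"rows": [[0,0,2,0,0,0],[0,0,1,0,0,0],[0,0,1,0,0,0],[0,0,0.5,0,0,0],[0,0,0,0,0,0]]}}

```text
time: 26.08
tool_pos: [451.2, 233.3, 7.7]
tcp_rot: [-180.0, -0.0, 12.9]
ft_force: [0.2, 0.3, -1.9]
finger_gap: 42.8
grip_force: 61.1
```

Request:
{"fn": "apply_moves", "kwargs": {"rows": [[0,0,0.5,0,0,0],[0,0,0.5,0,0,0],[0,0,0.4,0,0,0],[0,0,0,0,0,0],[0,0,0,0,0,0]]}}

```text
time: 26.7
tool_pos: [451.3, 233.3, 7.4]
tcp_rot: [180.0, -0.0, 12.9]
ft_force: [-7.1, -4.0, 12.0]
finger_gap: 42.7
grip_force: 62.4
```

Firm contact at the predicted height. Release, rise and check.

Request:
{"fn": "apply_moves", "kwargs": {"rows": [[0,0,0,0,0,0],[0,0,0,0,0,0],[0,0,0,0,0,0],[0,0,0,0,0,0],[0,0,-3,0,0,0]], "fingers": 80}}

```text
time: 27.32
tool_pos: [450.8, 233.1, 9.0]
tcp_rot: [180.0, 0.0, 12.9]
ft_force: [0.9, 0.5, -1.4]
finger_gap: 80.2
grip_force: 0.0
```

Request:
{"fn": "apply_moves", "kwargs": {"rows": [[0,0,-12,0,0,0],[0,0,-28,0,0,0],[0,0,-35,0,0,0],[0,0,-30,0,0,0],[0,0,-15,0,0,0]]}}

```text
time: 27.95
tool_pos: [452.4, 233.7, 132.1]
tcp_rot: [-180.0, -0.2, 12.9]
ft_force: [0.3, 1.0, -0.7]
finger_gap: 79.8
grip_force: 0.0
```

```bash
python3 - <<'E'
from h import *
p,P=look("w13")
for z in ((3.5,8),(22.5,40),(28,45)): print(z,rect(P,451.5,232.7,90,*z))
u=np.array([.9745,.2244])
for t in (-45,0,45):
    for w in (-15,0,15):
        q=np.array([451.5,232.7])+t*u+w*np.array([-u[1],u[0]]); m=np.hypot(P[...,0]-q[0],P[...,1]-q[1])<4; print(t,w,round(float(np.median(P[m][:,2])),1) if m.any() else None,end="; ")
go(448.1,-48.0,113,2)
E
```

```text
27.95 [452.4 233.7 132.1] [-179.97   -0.22   12.88] 79.8 [ 0.3  1.  -0.7]
(3.5, 8) {'c': [451.2, 233.0], 'wh': [51.9, 155.3], 'short': -77.07, 'z': [3.8, 4.9, 6.1], 'n': 2087}
(22.5, 40) {'c': [451.0, 233.1], 'wh': [45.5, 148.9], 'short': -77.31, 'z': [25.9, 27.1, 28.2], 'n': 14679}
(28, 45) {'c': [451.7, 233.6], 'wh': [43.4, 146.2], 'short': -76.74, 'z': [28.0, 28.2, 28.8], 'n': 1250}
-45 -15 27.0; -45 0 27.1; -45 15 27.0; 0 -15 27.0; 0 0 27.1; 0 15 27.2; 45 -15 27.1; 45 0 27.0; 45 15 27.1; at [452.9 233.9 133.2] yaw 12.88 tool shift [-67.6 273.8  19.7] world [  -4.8 -281.9  -20.2] rz 0.1899
```

View pics/w13.png

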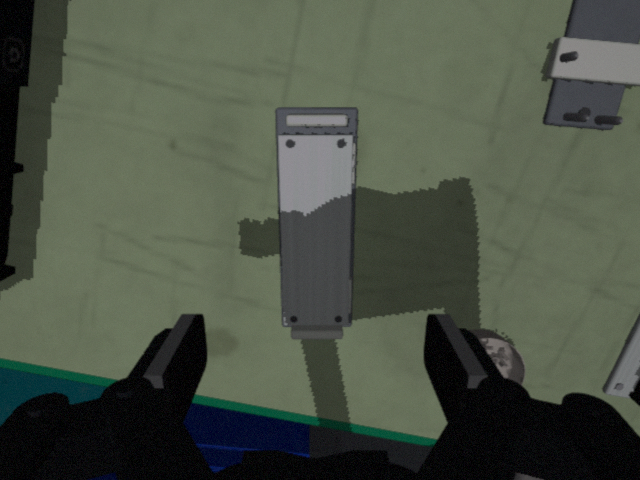

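The sink is seated flat in the nest, plate at (316,230) and all nine height samples at about 28. Now the shell.

Request:
{"fn": "apply_moves", "kwargs": {"rows": [[0,0,0,0,0,0.08],[0,0,0,0,0,0.11],[-1,20,0,0,0,0],[-2,40,3,0,0,0],[-3,48,5,0,0,0]], "fingers": 85}}

```text
time: 28.62
tool_pos: [448.4, 123.5, 120.6]
tcp_rot: [180.0, 0.0, 2.2]
ft_force: [0.9, -0.5, 0.2]
finger_gap: 85.0
grip_force: 0.0
```

Request:
{"fn": "apply_moves", "kwargs": {"rows": [[-3,48,6,0,0,0],[-2,48,6,0,0,0],[-2,40,0,0,0,0],[-1,25,0,0,0,0],[-1,12,0,0,0,0]]}}

```text
time: 29.25
tool_pos: [445.0, -49.9, 108.7]
tcp_rot: [180.0, 0.1, 2.0]
ft_force: [0.5, 0.1, -0.8]
finger_gap: 85.3
grip_force: 0.0
```

Request:
{"fn": "apply_moves", "kwargs": {"rows": [[0,0,0,0,0,0],[0,0,0,0,0,0],[0,0,0,0,0,0],[0,0,0,0,0,0],[0,0,0,0,0,0]]}}

```text
time: 29.88
tool_pos: [446.0, -47.8, 109.2]
tcp_rot: [-180.0, -0.0, 2.0]
ft_force: [-0.4, 1.2, 0.1]
finger_gap: 85.2
grip_force: 0.0
```

```bash
python3 - <<'E'
from h import *
for i in range(2):
    p,P=look("w14")
    for z in ((25,45),(16,45)): print(z,rect(P,448,-48,85,*z))
go(448.1,-48.0,8,2)
E
```

```text
29.88 [446.  -47.8 109.2] [-180.     -0.      2.04] 85.2 [-0.4  1.2  0.1]
(25, 45) {'c': [448.2, -48.0], 'wh': [38.2, 116.2], 'short': -87.89, 'z': [27.3, 29.0, 30.1], 'n': 4460}
(16, 45) {'c': [448.2, -48.0], 'wh': [38.2, 154.0], 'short': -87.89, 'z': [16.1, 18.2, 29.7], 'n': 12134}
29.93 [446.  -47.9 109.2] [-180.     -0.      2.03] 85.0 [-0.2  0.1  0.3]
(25, 45) {'c': [448.2, -48.0], 'wh': [38.1, 116.2], 'short': -87.86, 'z': [27.3, 29.0, 30.1], 'n': 4468}
(16, 45) {'c': [448.1, -48.0], 'wh': [38.1, 154.1], 'short': -87.86, 'z': [16.1, 18.2, 29.8], 'n': 12153}
at [446.  -47.9 109.2] yaw 2.01 tool shift [2.100e+00 1.000e-01 1.012e+02] world [ 2.100e+00 -1.000e-01 -1.012e+02] rz 0.0003
```

Request:
{"fn": "apply_moves", "kwargs": {"rows": [[1.2,0,20,0,0,0],[1,0,33,0,0,0],[0,0,27,0,0,0],[0,0,14,0,0,0],[0,0,6,0,0,0]]}}

```text
time: 30.6
tool_pos: [447.8, -48.0, 8.7]
tcp_rot: [-180.0, 0.0, 2.0]
ft_force: [0.4, 0.1, 0.3]
finger_gap: 84.8
grip_force: 0.0
```

Request:
{"fn": "apply_moves", "kwargs": {"rows": [[0,0,0,0,0,0],[0,0,0,0,0,0],[0,0,0,0,0,0],[0,0,0,0,0,0],[0,0,0,0,0,0]], "fingers": 28, "grip_force": 55}}

```text
time: 31.22
tool_pos: [449.2, -48.3, 10.4]
tcp_rot: [180.0, -0.1, 2.0]
ft_force: [-1.4, 0.2, 5.7]
finger_gap: 36.5
grip_force: 56.0
```

Request:
{"fn": "apply_moves", "kwargs": {"rows": [[0,0,0,0,0,0],[0,0,0,0,0,0],[0,0,-2,0,0,0],[0,0,-5,0,0,0],[0,0,-10,0,0,0]]}}

```text
time: 31.85
tool_pos: [447.5, -47.9, 26.2]
tcp_rot: [-180.0, 0.1, 2.0]
ft_force: [0.6, -0.0, -0.8]
finger_gap: 37.1
grip_force: 55.2
```

Request:
{"fn": "apply_moves", "kwargs": {"rows": [[0,0,-20,0,0,0],[8,-3,-32,0,0,0],[18,-8,-32,0,0,0],[25,-11,-30,0,0,0],[28,-12,-25,0,0,0]]}}

```text
time: 32.48
tool_pos: [526.9, -11.0, 167.5]
tcp_rot: [180.0, -0.1, 2.0]
ft_force: [0.5, -0.6, -2.2]
finger_gap: 36.6
grip_force: 55.2
```

Request:
{"fn": "apply_moves", "kwargs": {"rows": [[28,-12,-18,0,0,0],[22,-10,-9,0,0,0],[12,-5,-3,0,0,0],[4,-2,0,0,0,0],[0,0,0,0,0,0]]}}

```text
time: 33.1
tool_pos: [590.5, 20.0, 195.1]
tcp_rot: [-180.0, 0.0, 2.0]
ft_force: [-0.2, -0.3, -1.3]
finger_gap: 36.9
grip_force: 55.2
```

```bash
python3 - <<'E'
from h import *
p,P=look("w15")
for z in ((3.5,8),(11,16),(20,35),(3.5,35)): print(z,rect(P,635.4,98,95,*z))
s=sense(); print("held",rect(P,*s["tool_pos"][:2],85,s["tool_pos"][2]+15,s["tool_pos"][2]+28))
E
```

```text
33.1 [590.5  20.  195.1] [-1.8e+02  4.0e-02  2.0e+00] 36.9 [-0.2 -0.3 -1.3]
(3.5, 8) {'c': [634.2, 100.4], 'wh': [56.0, 168.0], 'short': -88.11, 'z': [4.0, 5.1, 6.5], 'n': 8067}
(11, 16) {'c': [635.1, 97.9], 'wh': [60.0, 156.3], 'short': -81.84, 'z': [11.8, 13.1, 14.4], 'n': 4152}
(20, 35) {'c': [634.4, 103.4], 'wh': [55.0, 159.6], 'short': -89.07, 'z': [20.6, 24.2, 26.4], 'n': 323}
(3.5, 35) {'c': [634.3, 98.3], 'wh': [60.3, 165.5], 'short': -82.54, 'z': [4.1, 5.8, 14.3], 'n': 12750}
held {'c': [595.2, 20.2], 'wh': [64.3, 105.9], 'short': -86.59, 'z': [211.6, 213.7, 219.8], 'n': 11824}
```

View pics/w15.png

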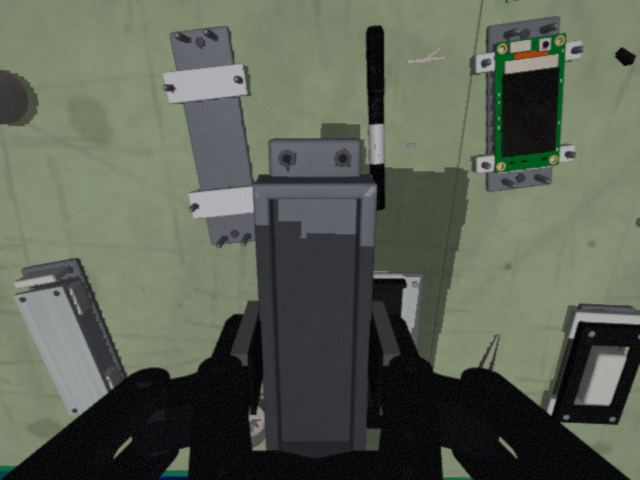

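The shell nest at (210,140) is partly hidden by the held shell, so I'll step 25 mm aside and measure again.

Request:
{"fn": "apply_moves", "kwargs": {"rows": [[0,8,0,0,0,0],[0,12,0,0,0,0],[0,5,0,0,0,0],[0,0,0,0,0,0],[0,0,0,0,0,0]]}}

```text
time: 33.78
tool_pos: [591.7, -5.0, 195.2]
tcp_rot: [-180.0, 0.0, 2.0]
ft_force: [-0.6, 1.0, -1.5]
finger_gap: 36.5
grip_force: 55.2
```

```bash
python3 - <<'E'
from h import *
p,P=look("w16")
u=np.array([.99,.1412]); L=(P[...,:2]-[635,98])@u
W=np.abs((P[...,:2]-[635,98])@[-u[1],u[0]])<40
for z in ((3.5,8),(11,16),(3.5,35)): print(z,rect(P,635.4,98,95,*z,mask=W))
print("far pad",rect(P,635.4,98,95,11.5,16,(L>20)&W),"near pad",rect(P,635.4,98,95,11.5,16,(L<-20)&W))
s=sense(); T=s["tool_pos"]; m=(P[...,2]>T[2]+3)&(P[...,2]<T[2]+28)&(abs(P[...,1]-T[1])<19)&(P[...,0]>T[0]-80); q=P[m]
print("held x max",np.percentile(q[:,0],[99,99.9]))
print("held rim",rect(P,T[0],T[1],85,T[2]+17,T[2]+24,(abs(P[...,1]-T[1])<22)&(P[...,0]>T[0]+25)))
E
```

```text
33.77 [591.7  -5.  195.2] [-179.99    0.      1.98] 36.5 [-0.6  1.  -1.5]
(3.5, 8) {'c': [634.6, 96.5], 'wh': [57.3, 165.4], 'short': -81.79, 'z': [3.9, 5.1, 6.4], 'n': 8127}
(11, 16) {'c': [634.9, 97.7], 'wh': [60.2, 157.2], 'short': -81.71, 'z': [11.7, 13.0, 14.4], 'n': 4411}
(3.5, 35) {'c': [634.5, 97.7], 'wh': [60.2, 165.4], 'short': -81.71, 'z': [4.1, 5.8, 14.4], 'n': 13194}
far pad {'c': [690.3, 105.8], 'wh': [45.1, 60.2], 'short': 8.16, 'z': [11.9, 13.1, 14.4], 'n': 2427} near pad {'c': [578.9, 89.8], 'wh': [44.3, 59.8], 'short': 8.09, 'z': [12.0, 13.0, 14.3], 'n': 1861}
held x max [659.9549273  661.00152772]
held rim {'c': [632.7, -3.4], 'wh': [33.1, 38.1], 'short': 1.89, 'z': [212.7, 213.7, 214.7], 'n': 4603}
```

Request:
{"fn": "apply_moves", "kwargs": {"rows": [[0,0,0,0,0,-0.05],[2,-4,0,0,0,-0.059],[12,-20,10,0,0,0],[17,-28,25,0,0,0],[15,-25,28,0,0,0]]}}

```text
time: 34.45
tool_pos: [627.2, 80.0, 131.4]
tcp_rot: [-180.0, -0.1, 8.2]
ft_force: [-0.5, -0.5, -1.8]
finger_gap: 37.0
grip_force: 55.2
```

Request:
{"fn": "apply_moves", "kwargs": {"rows": [[8,-13,28,0,0,0],[3.5,-5.3,20,0,0,0],[0,0,10,0,0,0],[0,0,4,0,0,0],[0,0,0,0,0,0]]}}

```text
time: 35.08
tool_pos: [635.6, 96.9, 70.9]
tcp_rot: [180.0, -0.1, 8.2]
ft_force: [-1.6, -0.1, 0.1]
finger_gap: 36.9
grip_force: 55.2
```

```bash
python3 - <<'E'
from h import *
p,P=look("w17"); go(635.1,97.8,10.2,8.25)
u=np.array([.9897,.1435]); n=np.array([-u[1],u[0]]); L=(P[...,:2]-[634.6,97.7])@u; W=abs((P[...,:2]-[634.6,97.7])@n)<40
print("far pad",rect(P,635,98,110,11.5,16,(L>20)&W)); print("base far",rect(P,635,98,110,3.5,8,(L>60)&W)); print("pins",rect(P,635,98,110,19,30,(L>30)&W))
s=sense(); T=s["tool_pos"]; print("rim",rect(P,T[0],T[1],85,T[2]+17,T[2]+24,(abs((P[...,:2]-T[:2])@n)<22)&((P[...,:2]-T[:2])@u>25)))
m=(P[...,2]>3.5)&(P[...,2]<8)&W&(L>60); print("base far end L",np.percentile(L[m],99.5),"expected 83")
E
```

```text
35.08 [635.6  96.9  70.9] [ 1.7999e+02 -5.0000e-02  8.1900e+00] 36.9 [-1.6 -0.1  0.1]
at [635.9  97.   71.4] yaw 8.19 tool shift [-0.8 -1.  61.2] world [ -0.8   0.8 -61.2] rz -0.001
far pad {'c': [709.0, 110.0], 'wh': [59.9, 63.9], 'short': -79.2, 'z': [11.9, 13.0, 14.7], 'n': 696}
base far {'c': [719.4, 110.4], 'wh': [44.1, 44.4], 'short': -80.59, 'z': [4.0, 5.1, 6.6], 'n': 3352}
pins {'c': [710.2, 111.5], 'wh': [29.2, 74.5], 'short': 81.11, 'z': [20.1, 24.6, 29.0], 'n': 513}
rim {'c': [676.5, 103.1], 'wh': [32.2, 38.0], 'short': 8.28, 'z': [88.6, 89.5, 90.5], 'n': 4365}
base far end L 109.20269735507749 expected 83
```

View pics/w17.png

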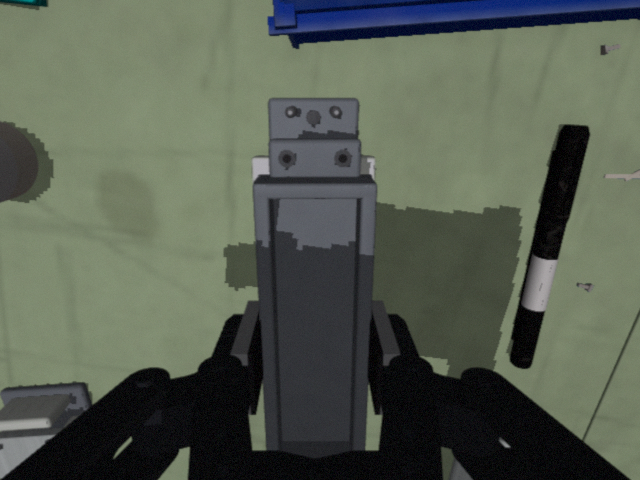

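The shell is aligned with the nest: base centre about 313 px, ear centre about 315 px. I'll correct 0.8 mm left and lower it.

Request:
{"fn": "apply_moves", "kwargs": {"rows": [[-0.6,-0.8,10,0,0,0],[0,0,17,0,0,0],[0,0,15,0,0,0],[0,0,9,0,0,0],[0,0,5,0,0,0]]}}

```text
time: 35.75
tool_pos: [633.9, 98.1, 12.9]
tcp_rot: [-180.0, 0.1, 8.2]
ft_force: [0.3, -0.4, -0.4]
finger_gap: 36.5
grip_force: 55.2
```

Request:
{"fn": "apply_moves", "kwargs": {"rows": [[0,0,2,0,0,0],[0,0,1.2,0,0,0],[0,0,0.8,0,0,0],[0,0,0.5,0,0,0],[0,0,0,0,0,0]]}}

```text
time: 36.38
tool_pos: [634.9, 98.2, 10.5]
tcp_rot: [180.0, -0.0, 8.2]
ft_force: [-1.9, -0.4, 4.3]
finger_gap: 37.0
grip_force: 55.7
```

Request:
{"fn": "apply_moves", "kwargs": {"rows": [[0,0,0.4,0,0,0],[0,0,0,0,0,0],[0,0,0,0,0,0],[0,0,0,0,0,0],[0,0,0,0,0,0]]}}

```text
time: 37.0
tool_pos: [634.9, 98.2, 10.5]
tcp_rot: [180.0, -0.0, 8.2]
ft_force: [-4.1, -0.3, 8.4]
finger_gap: 37.1
grip_force: 56.4
```

Request:
{"fn": "apply_moves", "kwargs": {"rows": [[0,0,0,0,0,0],[0,0,0,0,0,0],[0,0,0,0,0,0],[0,0,0,0,0,0],[0,0,-3,0,0,0]], "fingers": 75}}

```text
time: 37.62
tool_pos: [634.2, 98.1, 12.0]
tcp_rot: [-180.0, 0.0, 8.2]
ft_force: [-0.5, -1.0, 0.3]
finger_gap: 74.9
grip_force: 0.0
```

Request:
{"fn": "apply_moves", "kwargs": {"rows": [[0,0,-12,0,0,0],[0,0,-30,0,0,0],[0,0,-40,0,0,0],[0,0,-40,0,0,0],[0,0,-20,0,0,0]]}}

```text
time: 38.25
tool_pos: [636.1, 98.3, 158.4]
tcp_rot: [180.0, -0.3, 8.2]
ft_force: [0.7, -0.3, -0.5]
finger_gap: 75.2
grip_force: 0.0
```

Request:
{"fn": "apply_moves", "kwargs": {"rows": [[0,0,0,0,0,0],[0,0,0,0,0,0],[0,0,0,0,0,0],[0,0,0,0,0,0],[0,0,0,0,0,0]]}}

```text
time: 38.88
tool_pos: [634.2, 98.1, 153.6]
tcp_rot: [-180.0, 0.1, 8.2]
ft_force: [-0.9, 0.8, 0.0]
finger_gap: 75.0
grip_force: 0.0
```

```bash
python3 - <<'E'
from h import *
p,P=look("w18")
u=np.array([.9897,.1435]); n=np.array([-u[1],u[0]]); W=abs((P[...,:2]-[634.6,97.7])@n)<40
print("rim",rect(P,634.6,97.7,95,27.7,34,W)); print("shell+pins",rect(P,634.6,97.7,95,16,34,W)); print("base",rect(P,634.6,97.7,95,3.5,8,W)); print("pads",rect(P,634.6,97.7,95,11.5,14.8,W))
for t in (-65,-56,56,65):
    for w in ((0,) if abs(t)>60 else (-12,0,12)):
        q=np.array([634.6,97.7])+t*u+w*n; m=np.hypot(P[...,0]-q[0],P[...,1]-q[1])<3; print(t,w,round(float(np.median(P[m][:,2])),1) if m.any() else None,end="; ")
pt,d=eyes.snapshot("top"); save("top2",pt)
b=models.place_of("glue_bottle","top"); print("bottle",[(np.round(r["xyz"]),r["confidence"]) for r in b])
print("bottle ht",rect(cloud("top",d),664,262,40,30,150))
E
```

```text
38.88 [634.2  98.1 153.6] [-1.80e+02  6.00e-02  8.24e+00] 75.0 [-0.9  0.8  0. ]
rim {'c': [634.2, 98.4], 'wh': [38.0, 115.6], 'short': -81.61, 'z': [28.0, 29.0, 30.2], 'n': 2962}
shell+pins {'c': [634.5, 98.0], 'wh': [55.5, 158.0], 'short': -81.93, 'z': [16.1, 18.6, 29.7], 'n': 8511}
base {'c': [634.3, 98.0], 'wh': [58.6, 165.7], 'short': -82.0, 'z': [3.8, 5.0, 6.7], 'n': 2217}
pads {'c': [635.4, 98.1], 'wh': [59.9, 155.9], 'short': -81.85, 'z': [11.9, 13.1, 14.6], 'n': 1531}
-65 0 18.0; -56 -12 28.7; -56 0 28.6; -56 12 28.0; 56 -12 28.6; 56 0 28.7; 56 12 28.8; 65 0 18.1; bottle [(array([663., 263.,   2.]), 0.69)]
bottle ht {'c': [659.1, 247.2], 'wh': [6.2, 26.2], 'short': 68.56, 'z': [32.8, 48.4, 64.7], 'n': 57}
```

```bash
python3 -c "
from bench import job
print(job.hand_in())"
```

```text
the job is handed in; nothing more can be done
None
```

All four parts (frame, board, sink, shell) were taken off in order, and each measured seated in its own nest after release; the bottle was not touched, and the job is handed in at about 39 s.

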